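# Zero a probe and hold it in a lantern's neck

## Task

Draw the yellow-handled probe from its black cradle and, to zero it, hold its tip upright and still for two seconds about a finger's width above the middle of the copper disc, without touching it. Then lower the probe upright through the open neck of the blue-topped lantern, whose lacquer is still wet so that neither probe nor gripper may ever touch it, until the red band on the rod is level with the neck's rim. Finish while holding it there, still, upright and centred in the neck, without letting go; leave everything else on the bench undisturbed.

Things in the scene. Friction and masses are not known exactly. Their poses are not given: they have to be found in the camera images.
- probe: The hand probe, about 0.15 kg, loose, 150 mm long. Origin at the centre of the rod's lower end (the tip); +z runs up along the rod to the handle. Steel rod 10 mm in diameter from z = 0 to 90 mm; red band round it from z = 53 to 63 mm; yellow square handle 26 x 26 mm with its sides along x and y, from z = 90 to 150 mm (black patch on top). It starts upright, its rod in the cradle's hole and the underside of its handle resting on the cradle's top.
- probe_tip (a point): Centre of the lower end of the probe's rod (same as the probe's origin and axes).
- probe_band (a point): Point on the rod's axis at the middle of the red band, 58 mm above the tip.
- cradle: Fixed black block 80 x 80 mm, 100 mm high, with a green strip on one side, standing on the table. Origin at the centre of its underside, z up. A vertical hole 15 mm in diameter goes down its middle; the probe must rise straight up by 90 mm to come free.
- reference: Fixed round light-wood block 76 mm in diameter, 26 mm high, with a copper disc 40 mm in diameter and 4 mm thick on top. Origin at the centre of its underside, z up.
- disc_top (a point): Centre of the copper disc's upper face, 30 mm above the table; z up.
- lantern: Fixed unfinished lantern with open sides, 112 mm in diameter, 120 mm high, freshly lacquered. Origin at the centre of its underside, z up. Dark base disc 8 mm thick, brass seat 32 mm in diameter in its middle with its top 48 mm above the table, six thin upright bars, above them (80 to 100 mm up) a blue dome, and on that a blue neck tube, outside 32 mm, bore 24 mm in diameter, standing from 100 to 120 mm above the table. The space below the neck is open down to the brass seat.
- neck (a point): Centre of the neck's upper rim, on the bore's vertical axis, 120 mm above the table; z up.
- finial: Bystander: brass turned finial 44 mm in diameter, 60 mm high, loose, standing; origin at its foot.
- padlock: Bystander: brass padlock about 75 x 38 x 18 mm, loose, lying flat; origin at the centre of its underside.
- discs: Bystander: stack of sheet-steel discs 110 mm in diameter, 12 mm high, loose; origin under the lowest disc's centre.
- tin: Bystander: open red tin 90 mm in diameter, 100 mm high, loose; origin at the centre of its underside.
- mallet: Bystander: hammer, loose, lying at the far side of the table.
- spanner: Bystander: steel spanner, loose, lying on the table.
- jar: Bystander: closed amber jar 60 mm in diameter, 75 mm high, loose; origin at the centre of its underside.
Not all that is in view belongs to the job. Of the things that look like the reference, the smaller one is meant. Of the things shaped like the probe, the yellow one is meant.

How it is judged (in metres and radians):
On the way:
1. the probe's tip is held upright and still over the middle of the copper disc (zeroed) (horizontal distance between probe_tip and disc_top below 0.012 m and z of probe_tip in the frame of disc_top between 0.004 and 0.035 m and angle between probe's own z axis and vertical below 0.15 rad and linear speed of probe below 0.02 m/s), for 1 s.
At the end, for the whole second after the job is handed in: The probe is still in the gripper's fingers (more than 1 N), at rest (below 10 mm/s), upright within 0.1 rad, both its tip and its red band within 4.5 mm of the neck's axis, the band's middle within 8 mm of the rim's height, and not touching the lantern (horizontal distance between each of probe_tip, probe_band and neck below 0.0045 m and z of probe_band in the frame of neck between -0.008 and 0.008 m and angle between probe's own z axis and vertical below 0.1 rad and linear speed of probe below 0.01 m/s and contact force between the fingers and probe above 1 N and contact force between probe and lantern below 0.3 N); the arm keeps its last pose, push and grip.
It fails at once if the probe touches the lantern (contact force between probe and lantern above 0.3 N).
It fails at once if the gripper or arm touches the lantern (contact force between any of the fingers, the arm and lantern above 0.3 N).
It fails at once if the probe strikes the reference disc or its block (contact force between probe and reference above 0.5 N).
It fails at once if a bystander is disturbed (moved more than 15 mm) (distance of any of finial, padlock, discs, tin, mallet, spanner, jar from where it was at the start of the episode above 0.015 m).
It also fails if it takes over 61 s, if anything falls off the work surface, if the arm or the gripper's body presses on something with over 40 N, if the wrist force passes 120 N, or if a joint passes its speed limit or range.

## Robot

A 6-joint arm with a two-finger parallel gripper is mounted at the origin on the work surface. World frame = base frame: x ahead of the robot, y to its left, z up, the work surface at z = 0. Lengths are in mm, angles in rad, forces in N, time in s.
With the tool pointing down it reaches from about 400 to 925 mm from the base axis. Payload 12.5 kg.
Tool frame: the origin (TCP) lies at the very end of the fingers, on their centre line; the grasp point (between the pads) lies 19 mm behind it; x points along the fingers, y is the direction in which the jaws open and shut, and the axes are right-handed (so a half turn about x gives the same grasp; the last joint's range is limited). The gripper opens to 95 mm and grips with 3 to 60 N. Pads are 20 mm wide; open, the fingers measure 119 mm over their backs; the gripper's body (75 mm by 180 mm) begins 59 mm behind the grasp point.
Start: joints at [1.087, 0.491, 1.559, -0, 1.092, -0.106], TCP at [230.533, 580.949, 214.661] pointing down, gripper open.
Joint ranges: [-3.1, 3.1], [-0.84, 2.19], [0.05, 2.79], [-1.13, 4.28], [0.06, 2.93], [-2.69, 2.69]. Speed limits (rad/s): [2.22, 2.22, 2.79, 3.14, 3.14, 3.14].

## Interface

Orientations are given as [roll, pitch, yaw] about the fixed x, y, z axes, in that order (R = Rz(yaw) Ry(pitch) Rx(roll)).
In Python, from cell import * gives the robot as it stands.
- The arm moves only by the tool step_arm, never from a script. Its argument "steps" is a list of rows, each a list of 4 numbers: the shift along the tool's x, y, z in units of 50 mm (1.0 is 50 mm), then the turn about the tool's x in units of 8 degrees (1.0 is 8 degrees). A call has 1 to 20 rows; each row shifts and turns the commanded pose from where the row before left it, along the tool's axes as they then stand; what a row does not reach is not made up. A row lasts 1/8 s, in which the tool goes at most 62.5 mm and 10.7 degrees, less where a joint would pass 70% of its speed; a pose out of reach is approached as far as the arm can. A call is refused whole if a number of a shift passes 1 or a number of a turn 1, either way. A call with a gripper value outside its range is refused whole. "jaw" is the closure, from 0 (fully open) to 1 (shut), set as the call begins (left out, the last holds). The fingers move at their own pace and stop on an object; the grip force is fixed at half the most. Time passes only in rows, so rows that do not move let the fingers close. It gives the time, the measured TCP pose, the force and the opening at its end, in the units of the state.
- state(): the state, without advancing time (a new reading comes with each control period).
- read_camera(name): name is "side" or "top" or "wrist"; returns the picture (384x512x3 uint8, red, green, blue); there is no depth.
- camera_info(name): a dict with "mtx" (3x3 intrinsics, pixels), "eye" and "attitude" of the camera in the world; the wrist camera has in their place "hand_eye" (4x4, takes a point from camera to tool coordinates, whose origin is the TCP and whose axes are the tool frame's). Camera axes: x right, y down, z forward; pixel columns grow to the right and rows downward; lengths in mm; the calibration is good to about 2 mm. A picture is of the moment at which its call begins: read the wrist's pose just before it. camera_info takes no time and is no camera call.
- job_done(): hands the job in, once; it reports no verdict.
The state is a dict: "t": time; "joints": joint angles; "qvel": joint speeds; "tau": joint torques, N m; "eef_pos": TCP position; "tcp_rot": TCP orientation; "ft_force": force on the tool from outside, world axes, zero at the start; "moment": the same for the moment, N m; "opening": opening from 0.0 (shut) to 1.0 (fully open).
Only numpy, scipy, OpenCV 4.12 (cv2) and the standard library are available. Lean on these libraries where they do the work, as an engineer would, in place of code of your own. Each camera call takes 0.05 s, during which the arm holds its last target.

## Working session

There is one attempt and no reset: what is moved stays moved. The work goes in short steps, Python scripts to look and compute and a tool call to move; the robot and the scene stay as the last step left them, time stands still between calls to the robot, and variables do not carry over. Pictures are saved under pics/ and viewed, and the job is handed in when it is done.

Besides the shell and the picture viewer there is one more tool, called after ">>>" as name(argument=value, ...), one argument or row to a line, values as JSON. step_arm: Moves the arm, as the interface text tells. Its arguments: {"type":"object","properties":{"steps":{"type":"array","items":{"type":"array","items":{"type":"number"}}},"jaw":{"type":"number"}},"required":["steps"]}

```bash
mkdir -p pics; ls
python3 - <<'E'
from cell import *
import cv2
s=state()
for k in("t","joints","eef_pos","tcp_rot","ft_force","opening"):print(k,s[k])
for n in("side","top","wrist"):
    print(n,camera_info(n)); cv2.imwrite(f"pics/{n}0.png",read_camera(n)[:,:,::-1])
E
```

```text
pics
t 0.0
joints [ 1.08739293e+00  4.91567011e-01  1.55947302e+00  1.28898495e-05
  1.09166516e+00 -1.05556710e-01]
eef_pos [230.41083631 580.71382583 214.04899399]
tcp_rot [-1.68662807  1.56968373 -2.0644807 ]
ft_force [ 0.5972063  -0.21322678  1.47556345]
opening 0.9997725497423078
side {'mtx': array([[482.68323405,   0.        , 258.78155124],
       [  0.        , 482.68323405, 192.5049038 ],
       [  0.        ,   0.        ,   1.        ]]), 'eye': array([  496.73622943, -1040.97141854,  1067.65240804]), 'attitude': array([-2.3041364 , -0.02314176, -0.05245983])}
top {'mtx': array([[353.2232968 ,   0.        , 251.73794026],
       [  0.        , 353.2232968 , 183.81364548],
       [  0.        ,   0.        ,   1.        ]]), 'eye': array([ 414.68393352,  -10.51275976, 1103.48601017]), 'attitude': array([-2.98302368e+00, -2.50509842e-03, -1.56739865e+00])}
wrist {'mtx': array([[291.70917446,   0.        , 256.09465277],
       [  0.        , 291.70917446, 187.19133783],
       [  0.        ,   0.        ,   1.        ]]), 'hand_eye': array([[-6.48009464e-04, -2.57062834e-01,  9.66394474e-01,
        -1.69016715e+02],
       [ 9.99999630e-01,  3.79891951e-04,  7.71595188e-04,
         1.02769063e+00],
       [-5.65473928e-04,  9.66394617e-01,  2.57062493e-01,
        -7.33641648e+01],
       [ 0.00000000e+00,  0.00000000e+00,  0.00000000e+00,
         1.00000000e+00]])}
```

View pics/side0.png

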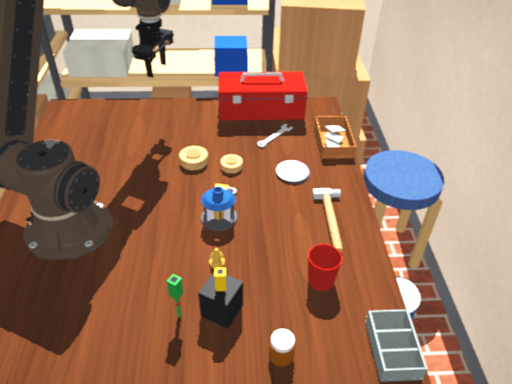

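View pics/top0.png

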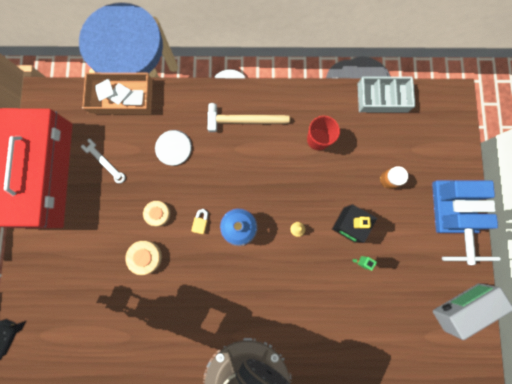

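View pics/wrist0.png

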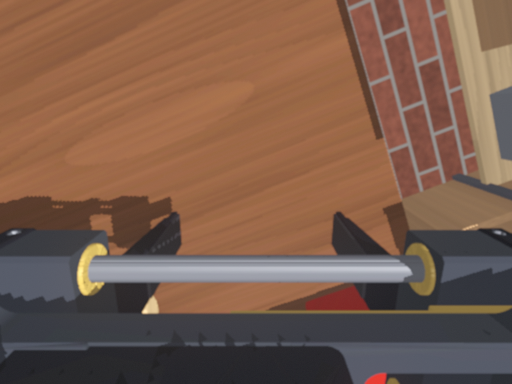

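```bash
cat > h.py <<'E'
import numpy as np, cv2
from scipy.spatial.transform import Rotation as Ro
def cam(n,ci,s=None):
    K=ci["mtx"]
    if n=="wrist":
        R=Ro.from_euler("xyz",s["tcp_rot"]).as_matrix();H=ci["hand_eye"]
        return K,R@H[:3,:3],np.array(s["eef_pos"])+R@H[:3,3]
    return K,Ro.from_euler("xyz",ci["attitude"]).as_matrix(),ci["eye"]
def ray(c,p):
    K,R,e=c; d=R@np.linalg.inv(K)@np.array([p[0],p[1],1.]); return e,d/np.linalg.norm(d)
def onz(c,p,z):
    e,d=ray(c,p); return e+d*(z-e[2])/d[2]
def proj(c,P):
    K,R,e=c; q=K@R.T@(np.array(P,float)-e); return q[:2]/q[2]
E
python3 - <<'E'
from h import *
from cell import camera_info
t=cv2.imread("pics/top0.png");s=cv2.imread("pics/side0.png")
ct=cam("top",camera_info("top"));cs=cam("side",camera_info("side"))
for n,p,z in [("probe",(362,223),160),("neck",(238,226),120),("ref",(156,213),30),("green",(369,263),150),("cradle",(352,224),100),("jar",(397,177),75),("finial",(299,229),60),("tin",(324,133),100)]:
    P=onz(ct,p,z);print(n,P.round(),proj(cs,P).round())
def crop(im,x0,y0,w,h,k,n): cv2.imwrite(n,cv2.resize(im[y0:y0+h,x0:x0+w],None,fx=k,fy=k,interpolation=cv2.INTER_NEAREST))
crop(t,325,190,75,90,6,"pics/c1.png");crop(t,120,180,150,100,5,"pics/c2.png")
crop(s,160,240,90,100,6,"pics/c3.png");crop(s,170,140,90,100,6,"pics/c4.png")
E
```

```text
probe [ 461. -306.  160.] [219. 269.]
neck [454.  25. 120.] [218. 189.]
ref [496. 278.  30.] [232. 160.]
green [ 357. -323.  150.] [174. 279.]
cradle [ 461. -296.  100.] [220. 282.]
jar [ 601. -443.   75.] [280. 338.]
finial [ 448. -152.   60.] [216. 248.]
tin [ 728. -225.  100.] [322. 257.]
```

View pics/c1.png

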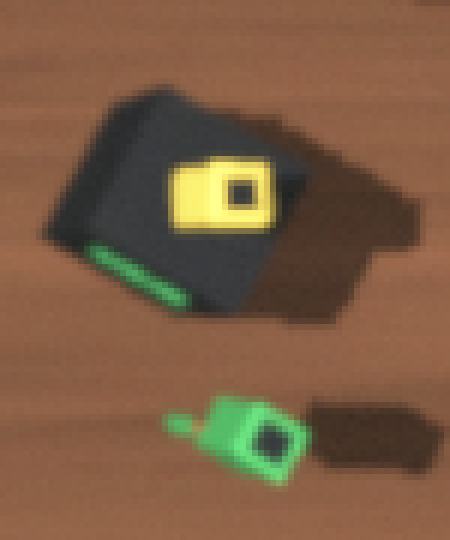

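View pics/c2.png

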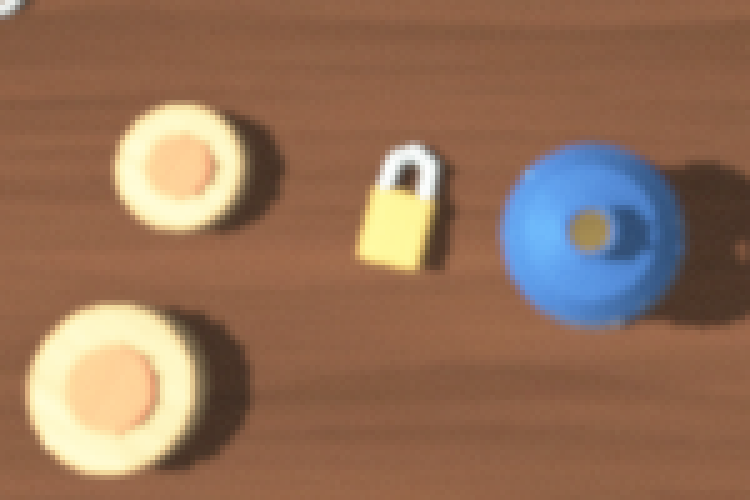

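View pics/c3.png

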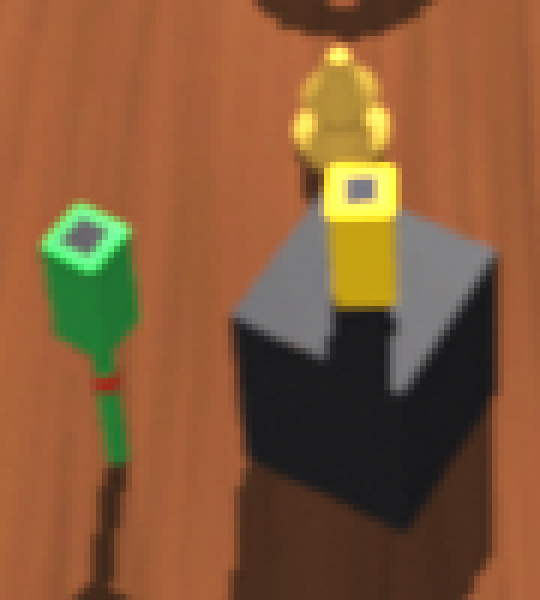

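View pics/c4.png

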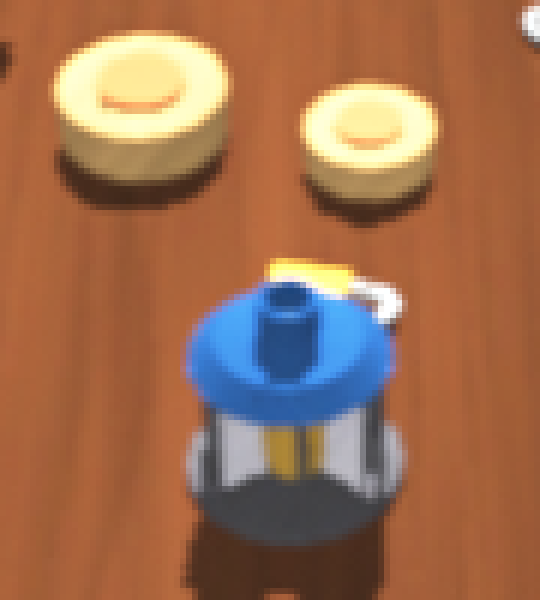

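Run:
```python
from h import *
from cell import *
s=state();print(Ro.from_euler("xyz",s["tcp_rot"]).as_matrix().round(4))
ct=cam("top",camera_info("top"));cs=cam("side",camera_info("side"))
t=cv2.imread("pics/top0.png").astype(int);im=cv2.imread("pics/side0.png").astype(int)
def tri(a,b):
    e1,d1=ray(ct,a);e2,d2=ray(cs,b)
    k=np.linalg.lstsq(np.c_[d1,-d2],e2-e1,rcond=None)[0];p,q=e1+k[0]*d1,e2+k[1]*d2
    return ((p+q)/2).round(1),np.linalg.norm(p-q).round(1)
print("probe top tri",tri((325+241/6-.5,190+193/6-.5),(160+361/6-.5,240+190/6-.5)))
# yellow mask, bright top face in side
def blob(im,m,x0,x1,y0,y1):
    w=np.zeros(m.shape,np.uint8);w[y0:y1,x0:x1]=m[y0:y1,x0:x1];c=max(cv2.findContours(w,0,1)[0],key=cv2.contourArea);return c,cv2.minAreaRect(c)
b,g,r=im[...,0],im[...,1],im[...,2]
c,rect=blob(im,(g>225)&(r>225)&(b<200)|(abs(r-b)<25)&(r>80),210,230,264,278);print("side top face",rect,onz(cs,rect[0],160).round(1))
b,g,r=t[...,0],t[...,1],t[...,2]
c,rect=blob(t,(r-b>70)&(g-b>55),345,380,210,235);print(rect,cv2.boundingRect(c))
x,y,w,h=cv2.boundingRect(c)
# copper disc
m=(r>200)&(r-b>70)&(g<200);c,rect=blob(t,m,140,175,195,230);print("copper",rect,onz(ct,rect[0],30).round(1))
m=(r>180)&(b>90);c,rect=blob(t,m,138,175,195,235);e=cv2.fitEllipse(c);print("wood",e,onz(ct,e[0],26).round(1))
m=(b-r>70);c,rect=blob(t,m,215,262,200,250);e=cv2.fitEllipse(c);print("dome",e,onz(ct,e[0],85).round(1),onz(ct,e[0],80).round(1))
```

```text
[[-4.000e-04  3.689e-01  9.295e-01]
 [-7.000e-04  9.295e-01 -3.689e-01]
 [-1.000e+00 -8.000e-04 -1.000e-04]]
probe top tri (array([ 463.9, -312.9,  161.4]), np.float64(1.5))
side top face ((217.5, 272.0), (10.0, 15.0), 90.0) [ 457.9 -314.2  160. ]
((361.5, 221.5), (11.0, 17.0), 90.0) (353, 216, 18, 12)
copper ((161.12001037597656, 213.65997314453125), (3.535534143447876, 9.192388534545898), 8.13010311126709) [493.6 262.1  30. ]
wood ((155.04074096679688, 213.0233917236328), (24.745145797729492, 25.74461555480957), 51.965599060058594) [495.7 281.7  26. ]
dome ((237.3480987548828, 226.35858154296875), (33.38328170776367, 34.171722412109375), 177.5239715576172) [454.   28.3  85. ] [454.2  28.5  80. ]
```

>>> step_arm(
  steps=[
    [0,0,0,-0.9],
    [0,0,0,-0.9],
    [0,0,0,-0.9],
    [0,-0.5,0.8,0],
    [0,-0.9,0.8,0],
    [0,-1,0.8,0],
    [0,-1,0.8,0],
    [0,-1,0.8,0],
    [0,-1,0,0],
    [0,-1,0,0],
    [0,-1,0,0],
    [0,-1,0,0],
    [0,-1,0,0],
    [0,-1,0,0],
    [0,-1,0,0],
    [0,-1,0,0],
    [0,-1,0,0],
    [0,-1,0,0],
    [0,-1,0,0],
    [0,-1,0,0],
  ],
)

```text
t: 2.65
eef_pos: [426.7, -237.3, 214.6]
tcp_rot: [1.049, 1.571, 1.048]
ft_force: [1.0, 0.6, 0.9]
opening: 0.999
```

>>> step_arm(
  steps=[
    [0,-1,0,0],
    [0,-0.5,0,0],
    [0,0,0,0],
    [0,0,0,0],
  ],
)

```text
t: 3.15
eef_pos: [426.9, -309.4, 214.5]
tcp_rot: [2.056, 1.57, 2.056]
ft_force: [-0.5, 0.7, -0.2]
opening: 1.0
```

Run:
```python
from h import *
from cell import *
s=state();print(s["t"],s["eef_pos"],s["joints"].round(2),Ro.from_euler("xyz",s["tcp_rot"]).as_matrix().round(4).tolist())
w=read_camera("wrist");np.save("w1.npy",w);cv2.imwrite("pics/w1.png",w[:,:,::-1])
```

```text
3.15 [ 426.8763919  -309.39122784  214.48179194] [-0.75  0.35  1.8   0.    0.99 -2.32] [[-0.0004, 0.0003, 1.0], [0.0008, 1.0, -0.0003], [-1.0, 0.0008, -0.0004]]
```

View pics/w1.png

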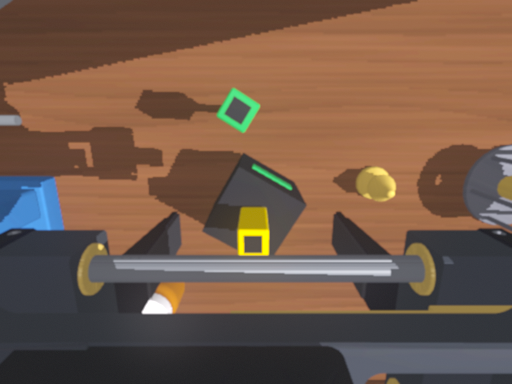

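Run:
```python
from h import *
from cell import *
s=state();c=cam("wrist",camera_info("wrist"),s)
w=np.load("w1.npy").astype(int)
r,g,b=w[...,0],w[...,1],w[...,2]
m=((r-b>90)&(g-b>80)).astype(np.uint8);m[:, :225]=0;m[:,280:]=0;m[:200]=0;m[257:]=0
for row in range(204,257,3):
    x=np.where(m[row])[0]; print(row,x.min() if len(x) else None,x.max() if len(x) else None,len(x), w[row,253])
for p in [(253.5,243.5)]: print(onz(c,p,160))
for P in [(462,-313,160),(449,-300,160),(449,-326,160),(475,-313,160)]: print(P,proj(c,P))
cv2.imwrite("pics/w1c.png",cv2.resize(w[190:270,210:300].astype(np.uint8)[:,:,::-1],None,fx=7,fy=7,interpolation=0))
```

```text
204 None None 0 [78 75 76]
207 243 262 20 [140 122  35]
210 241 266 26 [170 148  12]
213 240 266 27 [172 149  12]
216 240 267 28 [172 149  12]
219 239 267 29 [172 149  10]
222 239 267 29 [172 149  11]
225 238 268 31 [173 150  16]
228 238 268 31 [186 162   0]
231 237 269 33 [255 253   0]
234 237 269 33 [255 248   0]
237 237 269 15 [88 80 77]
240 237 268 14 [90 83 77]
243 238 268 13 [91 83 77]
246 238 268 14 [91 84 78]
249 238 268 14 [90 83 78]
252 238 268 15 [161 141  72]
255 240 267 28 [197 175  79]
[ 462.36442211 -309.82604904  160.        ]
(462, -313, 160) [249.70290644 243.10000205]
(449, -300, 160) [265.39181474 228.6445903 ]
(449, -326, 160) [233.85955597 228.63863124]
(475, -313, 160) [249.77669043 257.16738036]
```

View pics/w1c.png

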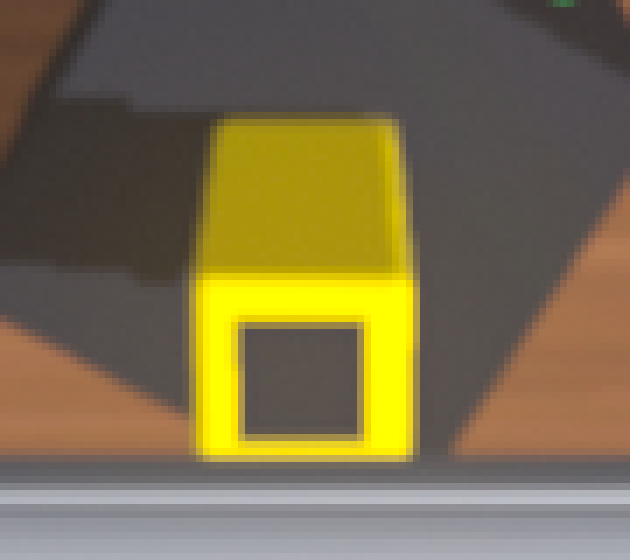

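>>> step_arm(
  steps=[
    [0,-0.02,0.35,0],
    [0,0,0.36,0],
    [0.4,0,0,0],
    [0.6,0,0,0],
    [0.6,0,0,0],
    [0.4,0,0,0],
    [0.06,0,0,0],
    [0,0,0,0],
    [0,0,0,0],
  ],
)

```text
t: 4.32
eef_pos: [463.0, -311.8, 112.5]
tcp_rot: [-0.653, 1.569, -0.653]
ft_force: [0.7, -0.3, 0.3]
opening: 0.998
```

>>> step_arm(
  jaw=1,
  steps=[
    [0,0,0,0],
    [0,0,0,0],
    [0,0,0,0],
    [0,0,0,0],
    [0,0,0,0],
    [0,0,0,0],
    [0,0,0,0],
    [0,0,0,0],
  ],
)

```text
t: 5.32
eef_pos: [462.4, -311.7, 111.6]
tcp_rot: [0.583, 1.571, 0.582]
ft_force: [0.0, -0.2, -0.8]
opening: 0.274
```

>>> step_arm(
  steps=[
    [-0.1,0,0,0],
    [-0.3,0,0,0],
    [-0.4,0,0,0],
    [-0.4,0,0,0],
    [-0.4,0,0,0],
    [-0.4,0,0,0],
    [-0.4,0,0,0],
    [-0.4,0,0,0],
    [-0.3,0,0,0],
    [-0.1,0,0,0],
    [0,0,0,0],
  ],
)

```text
t: 6.7
eef_pos: [462.4, -311.6, 271.6]
tcp_rot: [0.565, 1.571, 0.564]
ft_force: [0.3, -0.9, -1.4]
opening: 0.275
```

Run:
```python
from h import *
from cell import *
s=state();print(s["t"],s["eef_pos"],s["ft_force"],s["opening"],s["joints"].round(2))
for n in("side","wrist"):
    cv2.imwrite(f"pics/{n}2.png",read_camera(n)[:,:,::-1])
```

```text
6.7 [ 462.35953268 -311.57393541  271.62073529] [ 0.33253231 -0.91744814 -1.37745128] 0.27488830110031043 [-0.71  0.34  1.65  0.    1.15 -2.28]
```

View pics/side2.png

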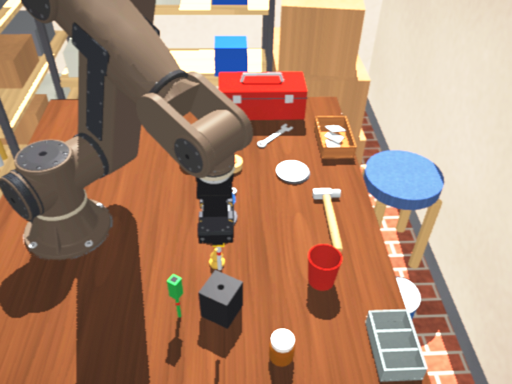

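View pics/wrist2.png

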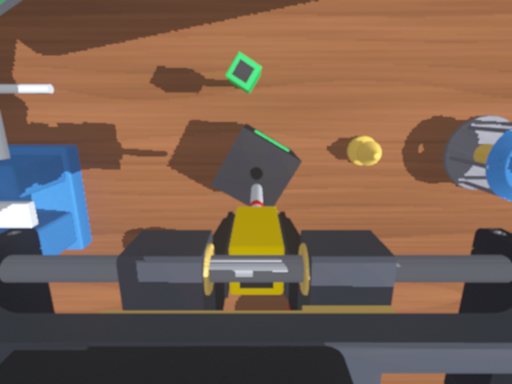

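>>> step_arm(
  steps=[
    [0,0.3,0,0],
    [0,0.6,0.05,0],
    [0,0.8,0.05,0],
    [0,0.8,0.05,0],
    [0,0.8,0.05,0],
    [0,0.8,0.05,0],
    [0,0.8,0.05,0],
    [0,0.8,0.05,0],
    [0,0.8,0.05,0],
    [0,0.8,0.05,0],
    [0,0.8,0.05,0],
    [0,0.8,0.05,0],
    [0,0.8,0.06,0],
    [0,0.8,0,0],
    [0,0.8,0,0],
    [0,0.5,0,0],
    [0,0.1,0,0],
    [0,0,0,0],
    [0,0,0,0],
  ],
)

```text
t: 9.18
eef_pos: [493.3, 282.6, 271.7]
tcp_rot: [-2.126, 1.571, -2.128]
ft_force: [0.3, -0.7, -1.5]
opening: 0.271
```

Run:
```python
from h import *
from cell import *
s=state();print(s["t"],s["eef_pos"],s["ft_force"],s["opening"],s["joints"].round(2))
w=read_camera("wrist");np.savez("w3.npz",w=w,p=s["eef_pos"],r=s["tcp_rot"]);cv2.imwrite("pics/w3.png",w[:,:,::-1])
cv2.imwrite("pics/w3c.png",cv2.resize(w[120:220,200:320][:,:,::-1],None,fx=6,fy=6,interpolation=0))
c=cam("wrist",camera_info("wrist"),s);p=s["eef_pos"]
print("tip exp",proj(c,[p[0],p[1],p[2]-101.6]),"disc exp",proj(c,[495,279,30]))
```

```text
9.175 [493.324455   282.5770685  271.67200613] [ 0.25829566 -0.65531624 -1.49086088] 0.27141110178355593 [ 0.4   0.36  1.62 -0.    1.16 -1.17]
tip exp [254.44621561 188.05321234] disc exp [252.3971218  163.64254093]
```

View pics/w3.png

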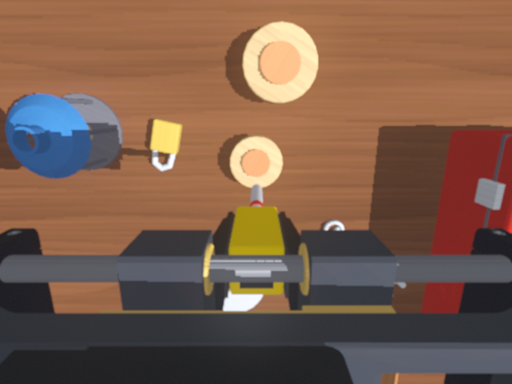

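View pics/w3c.png

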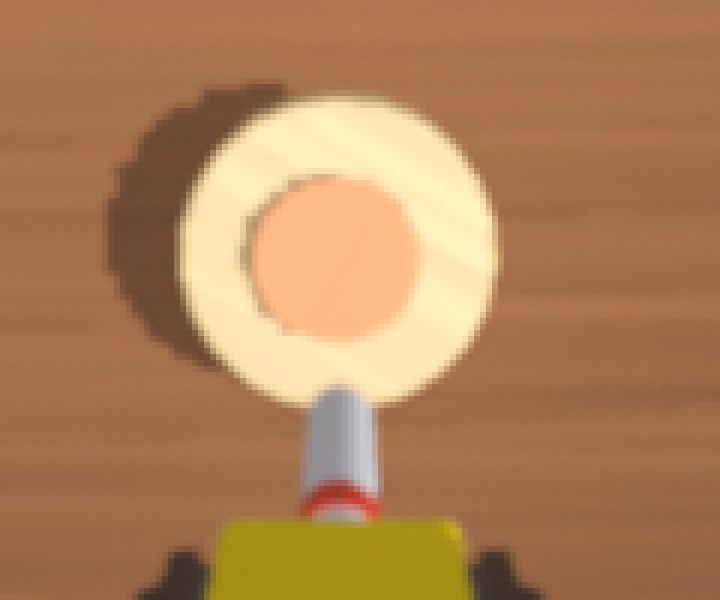

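```bash
cat >> h.py <<'E'
def circ(P,r,n=72):
    a=np.linspace(0,2*np.pi,n,endpoint=False);return np.c_[P[0]+r*np.cos(a),P[1]+r*np.sin(a),np.full(n,P[2])]
E
python3 - <<'E'
from h import *
from cell import *
z=np.load("w3.npz");w=z["w"].astype(int);s=dict(eef_pos=z["p"],tcp_rot=z["r"]);ci=camera_info("wrist");c=cam("wrist",ci,s)
r,g,b=w[...,0],w[...,1],w[...,2]
sub=np.zeros(r.shape,np.uint8);sub[120:195,200:320]=((r>200)&(g<205)&(r-b>80))[120:195,200:320]
k=max(cv2.findContours(sub,0,1)[0],key=cv2.contourArea);e=cv2.fitEllipse(k);print("disc",e,onz(c,e[0],30))
m=np.zeros(r.shape,np.uint8);m[120:186,200:320]=((r>190)&(b<190)&(r-b>25))[120:186,200:320]
k=max(cv2.findContours(m,0,1)[0],key=cv2.contourArea);k=k[k[:,0,1]<180];e=cv2.fitEllipse(k);print("wood",e,onz(c,e[0],26))
for row in range(182,202):
    q=np.where(abs(r-b)[row,240:275]<30)[0]+240; print(row,q.min() if len(q) else 0,q.max() if len(q) else 0)
p=s["eef_pos"]
for d in [(0,0),(0,2),(-3,2)]:
    P=np.array([p[0]+d[0],p[1]+d[1],p[2]-101.6]);q=np.array([proj(c,x) for x in circ(P,5)]);print(d,q.min(0),q.max(0))
for zz in (-80,-66,-60):
    q=np.array([proj(c,x) for x in circ((p[0],p[1],p[2]-101.6+47 if zz==-80 else p[2]-101.6+20),5)]);print(q.min(0),q.max(0))
E
```

```text
disc ((254.9829864501953, 162.5586700439453), (27.107576370239258, 27.407142639160156), 73.76587677001953) [493.43947387 282.69112387  30.        ]
wood ((256.19305419921875, 161.77012634277344), (51.87289047241211, 52.365474700927734), 72.84577941894531) [493.00514553 284.42028584  26.        ]
182 0 0
183 0 0
184 0 0
185 254 258
186 253 259
187 252 260
188 252 261
189 252 261
190 252 261
191 251 261
192 251 261
193 251 261
194 251 261
195 251 261
196 251 262
197 251 262
198 251 262
199 251 262
200 251 262
201 251 262
(0, 0) [249.24203733 183.00507452] [259.65029265 193.05522057]
(0, 2) [251.32372079 183.00273538] [261.73189512 193.05286388]
(-3, 2) [251.30757658 179.95144977] [261.74449374 190.05716414]
[247.96446447 197.29363875] [260.38558566 209.12111999]
[248.75274836 188.47434922] [259.93189819 199.21155104]
[248.75274836 188.47434922] [259.93189819 199.21155104]
```

>>> step_arm(
  steps=[
    [0.1,-0.04,-0.03,0],
    [0.3,0,0,0],
    [0.4,0,0,0],
    [0.4,0,0,0],
    [0.4,0,0,0],
    [0.4,0,0,0],
    [0.3,0,0,0],
    [0.15,0,0,0],
    [0.05,0,0,0],
    [0,0,0,0],
    [0,0,0,0],
  ],
)

```text
t: 10.6
eef_pos: [492.1, 281.4, 147.2]
tcp_rot: [0.45, 1.57, 0.449]
ft_force: [-0.5, 0.2, -0.6]
opening: 0.274
```

Run:
```python
from h import *
from cell import *
s=state();print(s["t"],s["eef_pos"],s["ft_force"],s["opening"])
w=read_camera("wrist");np.savez("w4.npz",w=w,p=s["eef_pos"],r=s["tcp_rot"])
cv2.imwrite("pics/w4c.png",cv2.resize(w[120:220,200:320][:,:,::-1],None,fx=6,fy=6,interpolation=0))
w=read_camera("side");cv2.imwrite("pics/s4c.png",cv2.resize(w[60:220,150:310][:,:,::-1],None,fx=3.5,fy=3.5,interpolation=0))
```

```text
10.6 [492.12757571 281.43603539 147.18290936] [-0.47343132  0.15287965 -0.64222412] 0.27364104736639977
```

View pics/w4c.png

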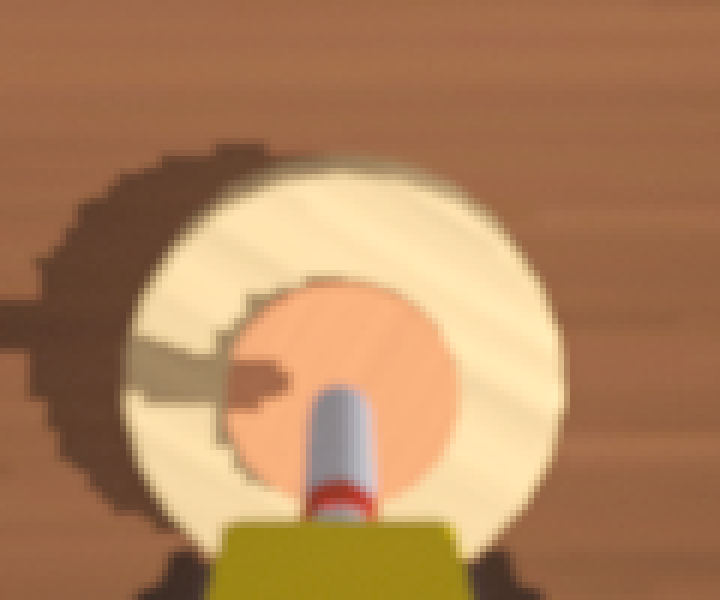

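View pics/s4c.png

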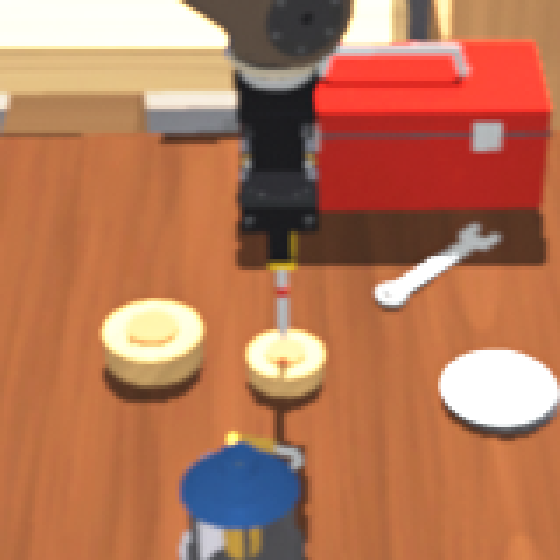

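>>> step_arm(
  steps=[
    [0,0,0,0],
    [0,0,0,0],
    [0,0,0,0],
    [0,0,0,0],
    [0,0,0,0],
    [0,0,0,0],
    [0,0,0,0],
    [0,0,0,0],
    [0,0,0,0],
    [0,0,0,0],
    [0,0,0,0],
    [0,0,0,0],
    [0,0,0,0],
    [0,0,0,0],
    [0,0,0,0],
    [0,0,0,0],
    [0,0,0,0],
    [0,0,0,0],
  ],
)

```text
t: 12.95
eef_pos: [491.9, 281.3, 146.7]
tcp_rot: [1.235, 1.571, 1.234]
ft_force: [-0.6, -0.8, -2.1]
opening: 0.272
```

>>> step_arm(
  steps=[
    [-0.1,0,0,0],
    [-0.3,0,0,0],
    [-0.4,0,0,0],
    [-0.4,0,0,0],
    [-0.4,0,0,0],
    [-0.4,0,0,0],
    [-0.4,0,0,0],
    [-0.1,0,0,0],
    [0,-0.3,0,0],
    [0,-0.6,-0.1,0],
    [0,-0.6,-0.1,0],
    [0,-0.6,-0.1,0],
    [0,-0.6,-0.1,0],
    [0,-0.6,-0.1,0],
    [0,-0.6,-0.1,0],
    [0,-0.5,-0.1,0],
    [0,-0.3,-0.1,0],
    [0,-0.2,0,0],
    [0,0,0,0],
    [0,0,0,0],
  ],
)

```text
t: 15.45
eef_pos: [451.8, 36.7, 271.5]
tcp_rot: [2.051, 1.571, 2.05]
ft_force: [-0.0, 0.3, -0.8]
opening: 0.272
```

Run:
```python
from h import *
from cell import *
s=state();print(s["t"],s["eef_pos"],s["tcp_rot"],s["opening"])
w=read_camera("wrist");np.savez("w5.npz",w=w,p=s["eef_pos"],r=s["tcp_rot"]);cv2.imwrite("pics/w5.png",w[:,:,::-1])
```

```text
15.45 [451.82498581  36.72177933 271.51925782] [2.050896   1.57057775 2.05039995] 0.27206416108203824
```

View pics/w5.png

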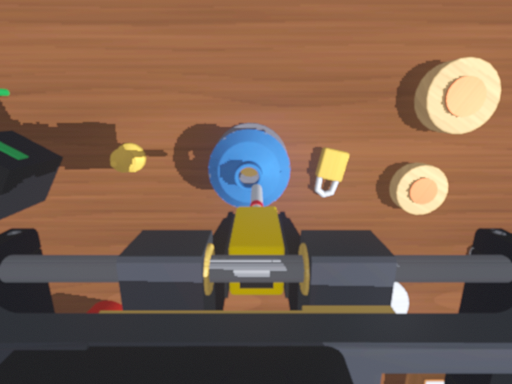

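```bash
cat > m.py <<'E'
from h import *
import sys
from cell import camera_info
def ld(f):
    z=np.load(f);s=dict(eef_pos=z["p"],tcp_rot=z["r"]);return z["w"],z["p"],cam("wrist",camera_info("wrist"),s)
E
python3 - <<'E'
from m import *
w,p,c=ld("w5.npz")
cv2.imwrite("pics/w5c.png",cv2.resize(w[110:220,195:305][:,:,::-1],None,fx=7,fy=7,interpolation=cv2.INTER_CUBIC))
tz=p[2]-101.6
for d in [(0,0),(1.5,2)]:
  for h in (0,53):
    q=np.array([proj(c,x) for x in circ((p[0]+d[0],p[1]+d[1],tz+h),5)]);print(d,h,q.min(0).round(1),q.max(0).round(1))
for r in (16,12):
    q=np.array([proj(c,x) for x in circ((454,27,120),r)]);print(r,q.min(0).round(1),q.max(0).round(1))
E
```

```text
(0, 0) 0 [249.2 183. ] [259.6 193.1]
(0, 0) 53 [247.7 199.5] [260.5 211.6]
(1.5, 2) 0 [251.3 184.5] [261.7 194.5]
(1.5, 2) 53 [250.3 201.4] [263.  213.4]
16 [231.8 164.4] [260.2 192.1]
12 [235.4 167.9] [256.6 188.7]
```

View pics/w5c.png

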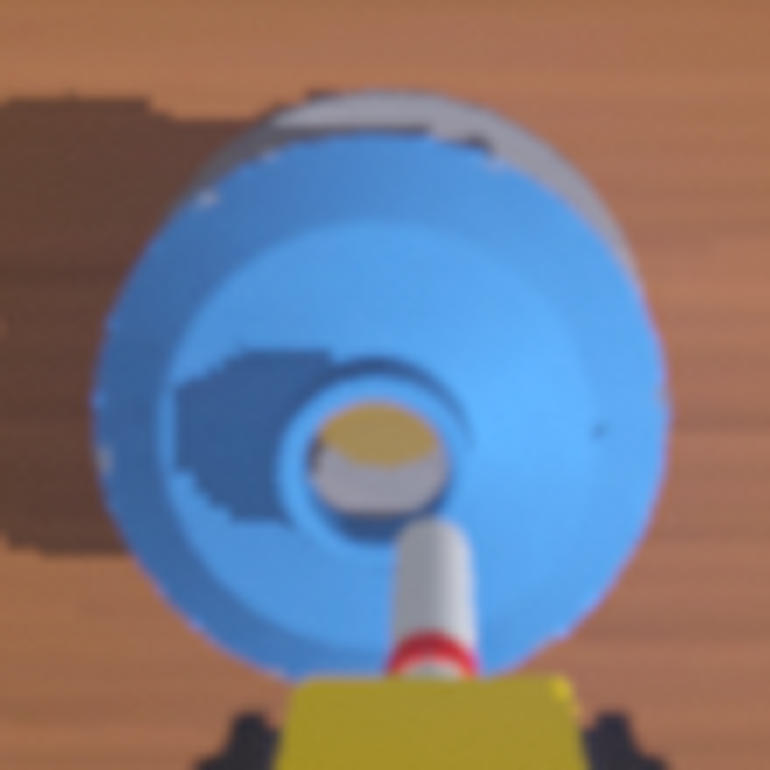

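>>> step_arm(
  steps=[
    [0,-0.08,0,0],
    [0,-0.09,0,0],
    [0.15,0,0,0],
    [0.25,0,0,0],
    [0.15,0,0,0],
    [0.05,0,0,0],
    [0,0,0,0],
    [0,0,0,0],
  ],
)

```text
t: 16.5
eef_pos: [451.9, 27.9, 241.8]
tcp_rot: [0.114, 1.57, 0.113]
ft_force: [-0.3, 0.7, -2.7]
opening: 0.27
```

Run:
```python
from h import *
from cell import *
s=state();print(s["t"],s["eef_pos"],s["tcp_rot"],s["opening"])
w=read_camera("wrist");np.savez("w6.npz",w=w,p=s["eef_pos"],r=s["tcp_rot"])
cv2.imwrite("pics/w6c.png",cv2.resize(w[130:210,205:305][:,:,::-1],None,fx=7,fy=7,interpolation=0))
for n in ("top","side"): np.save(n+"6.npy",read_camera(n))
a=np.load("side6.npy")[100:240,160:280];cv2.imwrite("pics/s6c.png",cv2.resize(a[:,:,::-1],None,fx=4,fy=4,interpolation=0))
p=s["eef_pos"];c=cam("wrist",camera_info("wrist"),s);tz=p[2]-101.6
for h in (0,53):
    q=np.array([proj(c,x) for x in circ((p[0],p[1],tz+h),5)]);print(h,q.min(0).round(1),q.max(0).round(1))
for r in (16,12):
    q=np.array([proj(c,x) for x in circ((p[0],p[1],120),r)]);print(r,q.min(0).round(1),q.max(0).round(1))
```

```text
16.5 [451.85964687  27.87020744 241.84993749] [0.11395564 1.57032097 0.11315102] 0.2704953628032194
0 [249.2 182.9] [259.6 193. ]
53 [247.8 199.5] [260.5 211.6]
16 [238.9 167.6] [270.1 197.8]
12 [242.8 171.4] [266.2 194.1]
```

View pics/w6c.png

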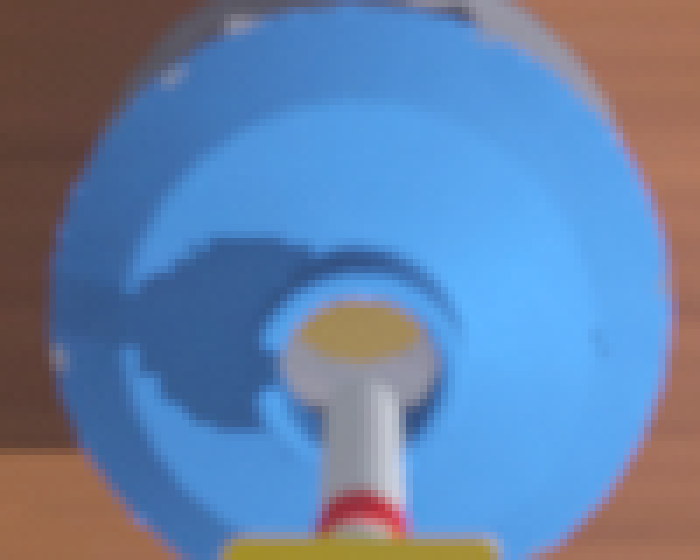

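View pics/s6c.png

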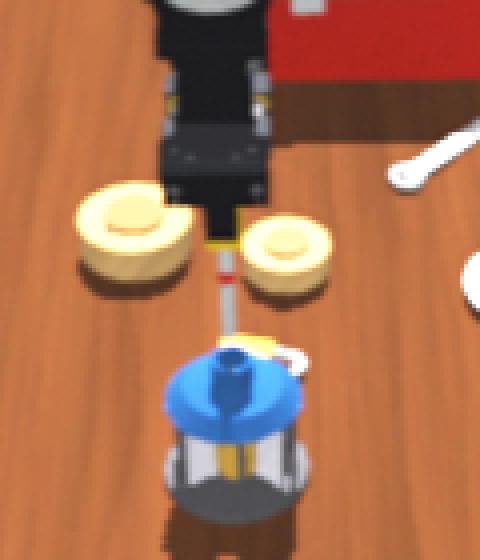

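Run:
```python
from m import *
cs=cam("side",camera_info("side"));a=np.load("side6.npy").astype(int)
P0=np.array([452.3,28.5,0.])
for z in (250-60,170,150,140,120,100): print(z,proj(cs,P0+[0,0,z]).round(2), (proj(cs,P0+[5,0,z])-proj(cs,P0+[0,0,z])).round(2))
for z in (120,): print("neck nearside rows",proj(cs,P0+[0,-16,z]),proj(cs,P0+[0,-16,z-18]))
g=a.astype(float)
for row in range(162,186): print(row,"gray",g[row,208:228].mean(1).round().astype(int).tolist())
for row in range(186,206): print(row,"R",a[row,206:230,0].tolist())
```

```text
190 [216.47 170.37] [ 1.76 -0.03]
170 [216.72 175.74] [ 1.74 -0.03]
150 [216.96 181.  ] [ 1.72 -0.03]
140 [217.08 183.6 ] [ 1.72 -0.03]
120 [217.32 188.72] [ 1.7  -0.03]
100 [217.55 193.74] [ 1.68 -0.03]
neck nearside rows [217.25559363 192.34567299] [217.46559032 196.87712688]
162 gray [124, 126, 129, 134, 140, 144, 157, 168, 172, 165, 152, 145, 195, 239, 249, 249, 248, 244, 225, 215]
163 gray [118, 126, 129, 131, 134, 141, 158, 178, 187, 180, 155, 138, 169, 227, 246, 249, 248, 247, 233, 213]
164 gray [121, 126, 129, 132, 134, 140, 157, 180, 190, 182, 158, 136, 142, 199, 238, 247, 248, 249, 248, 244]
165 gray [115, 126, 129, 133, 134, 139, 157, 180, 190, 183, 159, 136, 133, 157, 204, 233, 244, 248, 249, 249]
166 gray [122, 127, 129, 133, 134, 139, 156, 181, 190, 185, 160, 139, 135, 140, 154, 186, 218, 235, 243, 245]
167 gray [124, 127, 128, 132, 135, 138, 151, 172, 182, 177, 157, 138, 135, 142, 149, 155, 168, 189, 207, 215]
168 gray [125, 126, 129, 133, 135, 134, 128, 131, 139, 135, 129, 128, 129, 137, 150, 154, 153, 152, 155, 162]
169 gray [127, 126, 129, 135, 136, 132, 117, 101, 9
[... 3242 characters left out ...]
5, 86, 81, 63, 49, 46, 47, 47, 47, 47, 47, 48, 46, 54, 75, 85, 88, 87, 87, 86, 77]
200 R [71, 78, 84, 85, 85, 81, 66, 52, 48, 47, 47, 47, 47, 47, 46, 48, 58, 77, 87, 88, 88, 85, 78, 69]
201 R [64, 70, 76, 83, 84, 83, 75, 64, 51, 47, 47, 47, 47, 46, 48, 56, 72, 83, 88, 88, 85, 79, 68, 63]
202 R [62, 62, 65, 73, 80, 82, 82, 78, 61, 48, 48, 47, 47, 48, 56, 73, 83, 86, 85, 81, 73, 65, 62, 60]
203 R [62, 59, 59, 61, 66, 71, 78, 78, 63, 50, 46, 48, 51, 56, 69, 79, 81, 76, 70, 64, 61, 59, 61, 60]
204 R [61, 60, 59, 57, 58, 59, 63, 63, 59, 51, 48, 50, 61, 65, 65, 66, 62, 59, 57, 57, 57, 58, 61, 61]
205 R [59, 58, 58, 55, 57, 56, 55, 55, 54, 52, 49, 52, 57, 58, 58, 56, 55, 53, 54, 56, 57, 59, 59, 60]
```

>>> step_arm(
  steps=[
    [0,-0.012,0.01,0],
    [0.1,0,0,0],
    [0.2,0,0,0],
    [0.2,0,0,0],
    [0.2,0,0,0],
    [0.1,0,0,0],
    [0,0,0,0],
    [0,0,0,0],
  ],
)

```text
t: 17.65
eef_pos: [452.4, 27.2, 201.8]
tcp_rot: [0.106, 1.57, 0.105]
ft_force: [0.6, -0.2, -0.9]
opening: 0.272
```

```bash
cat > look.py <<'E'
from h import *
from cell import *
import sys
k=sys.argv[1]
s=state();print(s["t"],s["eef_pos"],s["tcp_rot"],s["ft_force"],s["opening"])
w=read_camera("wrist");np.savez(f"w{k}.npz",w=w,p=s["eef_pos"],r=s["tcp_rot"])
cv2.imwrite(f"pics/w{k}c.png",cv2.resize(w[130:210,205:305][:,:,::-1],None,fx=7,fy=7,interpolation=0))
a=read_camera("side");np.save(f"side{k}.npy",a)
cv2.imwrite(f"pics/s{k}c.png",cv2.resize(a[150:220,180:260][:,:,::-1],None,fx=8,fy=8,interpolation=0))
p=s["eef_pos"];c=cam("wrist",camera_info("wrist"),s);tz=p[2]-101.6;print("tip z",tz)
for h in (0,53,63):
    q=np.array([proj(c,x) for x in circ((p[0],p[1],tz+h),5)]);print(h,q.min(0).round(1),q.max(0).round(1))
for r in (16,12):
    q=np.array([proj(c,x) for x in circ((p[0],p[1],120),r)]);print(r,q.min(0).round(1),q.max(0).round(1))
E
python3 look.py 7
```

```text
17.65 [452.38482995  27.24789885 201.82787595] [0.10598138 1.57031908 0.10519588] [ 0.63080585 -0.19284757 -0.8626008 ] 0.2721679794021159
tip z 100.22787595228246
0 [249.2 182.9] [259.6 193. ]
53 [247.8 199.5] [260.5 211.6]
63 [247.4 203.5] [260.7 216.1]
16 [236.5 176.3] [272.2 210.6]
12 [240.9 180.7] [267.7 206.5]
```

View pics/w7c.png

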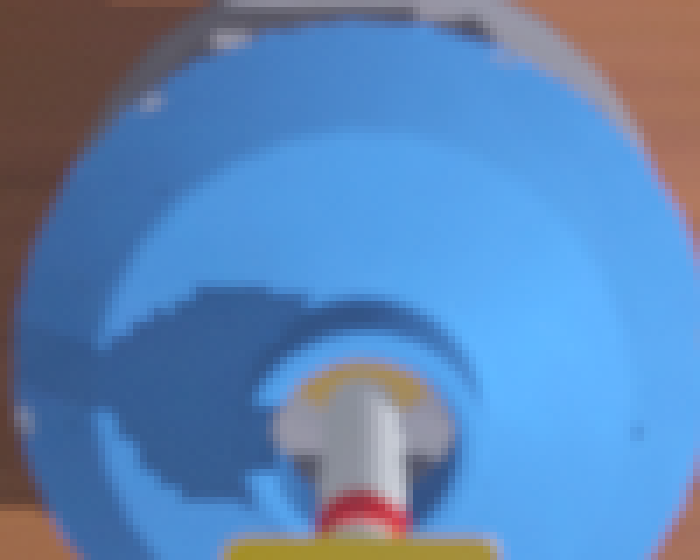

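View pics/s7c.png

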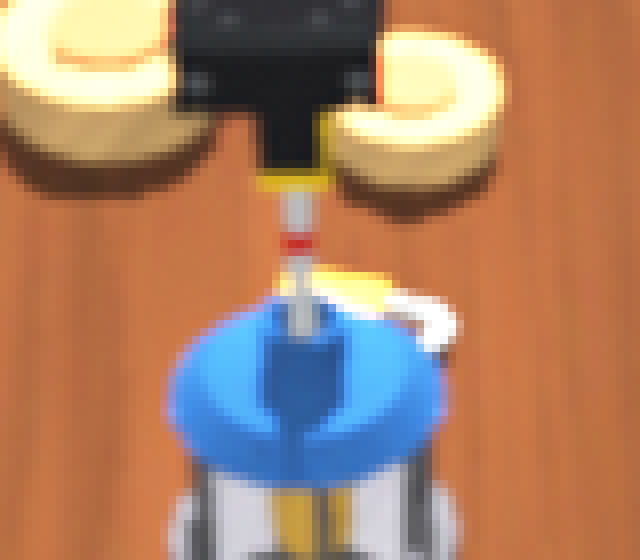

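>>> step_arm(
  steps=[
    [0.1,0,0.005,0],
    [0.2,0,0,0],
    [0.2,0,0,0],
    [0.15,0,0,0],
    [0.1,0,0,0],
    [0.015,0,0,0],
    [0,0,0,0],
    [0,0,0,0],
    [0,0,0,0],
  ],
)

```text
t: 18.88
eef_pos: [452.5, 27.3, 163.6]
tcp_rot: [0.079, 1.57, 0.078]
ft_force: [-0.4, -1.2, -1.4]
opening: 0.273
```

```bash
python3 look.py 8
```

```text
18.875 [452.53837246  27.26622435 163.55377628] [0.07868789 1.57035283 0.07791768] [-0.38371979 -1.20199322 -1.38973346] 0.27256737895521865
tip z 61.95377627872
0 [249.2 183. ] [259.6 193. ]
53 [247.8 199.5] [260.5 211.6]
63 [247.4 203.5] [260.7 216.1]
16 [233.3 187.6] [274.9 227.1]
12 [238.5 192.7] [269.7 222.3]
```

View pics/w8c.png

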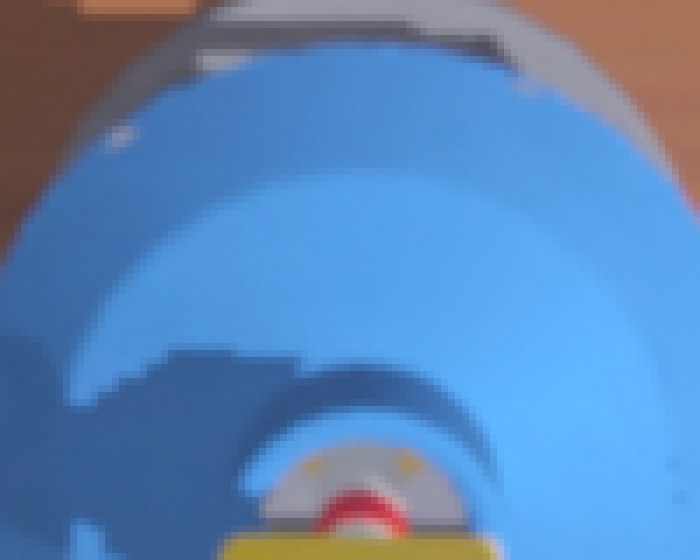

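View pics/s8c.png

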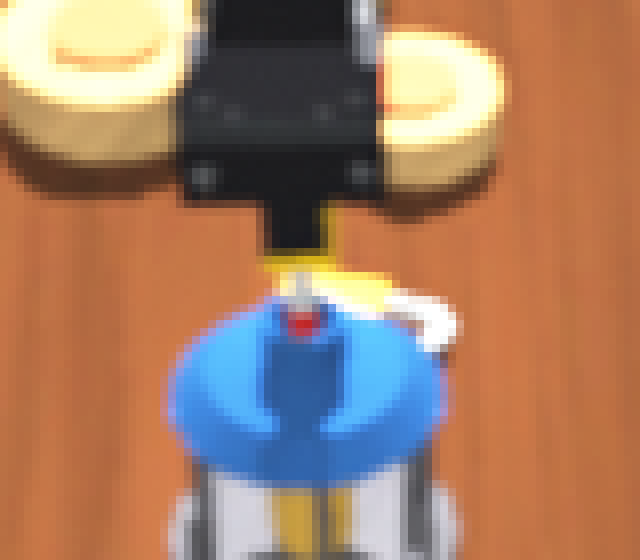

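>>> step_arm(
  steps=[
    [0,0,0,0],
    [0,0,0,0],
    [0,0,0,0],
    [0,0,0,0],
  ],
)

```text
t: 19.48
eef_pos: [452.5, 27.3, 163.4]
tcp_rot: [1.608, 1.571, 1.608]
ft_force: [-0.0, 0.2, -2.2]
opening: 0.272
```

Run:
```python
from cell import *
s=state();print(s["t"],s["eef_pos"],s["ft_force"],s["opening"],abs(s["qvel"]).max())
print(job_done())
```

```text
19.475 [452.45261693  27.26394035 163.37378511] [-0.02204735  0.15849872 -2.17288069] 0.2719305179941979 0.001064120470587588
the job is handed in; nothing more can be done
None
```

I drew the probe straight up out of the cradle and held its tip about 15 mm above the middle of the copper disc for over 2 s. I then lowered it through the lantern's neck until the red band was level with the rim. I handed the job in at t = 19.5 s with the probe still gripped and at rest; no verdict was reported.

What the last checks showed:
- **Centring:** the wrist view put the rod within about 0.5 mm of the bore's centre.
- **Height:** the tip is about 62 mm above the table by the arm's reading. The band's top edge in the side view sits where it should for a band centred at the rim.
- **Tilt and contact:** I saw no tilt in the wrist views. The force on the tool was only 2 N at the end, and nothing suggested contact with the lantern.

Two readings disagreed slightly:
- **Side against wrist:** just above and just inside the neck, the side view put the rod about 1 mm (−x) off the neck's axis, while the wrist view showed it centred. I split the difference; both are well inside the 4.5 mm limit.
- **Wrist camera against arm:** the wrist camera saw the probe about 2 mm to +y of where the arm's reading put it. I allowed for this by comparing tip and target in the same picture.

I did not check the positions of the bystanders again at the end. The path kept well clear above all of them.

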